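# Load the slide press with the tall ring weight

### The job

Load the little slide press: take the tall ring weight, slide it over the press's upright guide rod and lower it until it sits flat on the round pressure plate. Set it down, do not drop it, and leave the two lower ring weights where they are.

Things in the scene. Friction and masses are not known exactly. Their poses are not given: they have to be found in the camera images.
- tall_weight: The tall ring weight: a plain steel tube standing upright on the worktop, loose, about 0.33 kg (may vary by a third); outside diameter 46 mm, height 50 mm, bore right through of 32 mm diameter. Origin: centre of its lower face, z up along the bore; yaw does not matter. Grip it across the outside.
- low_weight: A low ring weight of the same steel, outside diameter and bore, but only 20 mm high; loose bystander. Origin: centre of its lower face.
- wide_weight: A wide, low ring weight of the same steel, outside diameter 64 mm, bore 32 mm, height 20 mm; loose bystander. Origin: centre of its lower face.
- press_seat (a point): Centre of the top of the fixed press's aluminium pressure plate (64 mm across), where the weight's lower face rests; 26 mm above the worktop. Through it, along z up, stands the steel guide rod: 14 mm thick, tip 58 mm above this point, last 8 mm tapered to 6 mm. Below: glass slides, then a grey square foot 110 x 110 mm, top at 12 mm; x, y along its sides.
Mind the look-alikes: they are no part of the job. Leave any purple look-alike of the tall_weight alone.

How it is judged:
On the way:
1. the tall weight is round the guide rod, its lower face less than 30 mm above the pressure plate, while the fingers still hold it (horizontal distance between tall_weight and press_seat below 0.012 m and z of tall_weight in the frame of press_seat below 0.03 m and contact force between the fingers and tall_weight above 0.5 N), for 0.1 s.
At the end, for the whole second after the job is handed in: The tall weight stands round the guide rod, its axis within 12 mm of the rod's (the bore allows 9 mm), its lower face within 5 mm of the pressure plate, upright within 10 degrees, at rest (horizontal distance between tall_weight and press_seat below 0.012 m and z of tall_weight in the frame of press_seat between -0.004 and 0.005 m and angle between tall_weight's own z axis and vertical below 0.17 rad and linear speed of tall_weight below 0.03 m/s); the robot touches nothing.
It fails at once if the low or the wide ring weight is moved by more than 30 mm (distance of any of low_weight, wide_weight from where it was at the start of the episode above 0.03 m).
It also fails if it takes over 32 s, if anything falls off the work surface, if the arm or the gripper's body presses on something with over 40 N, if the wrist force passes 120 N, or if a joint passes its speed limit or range.

### The arm

A 7-joint arm with a two-finger parallel gripper is mounted at the origin on a cart in front of the work surface, level with it; the furniture and walls round the work are solid. World frame = base frame: x ahead of the robot, y to its left, z up, the work surface at z = 0. Lengths are in m, angles in rad, forces in N, time in s.
With the tool pointing down it reaches from about 0.35 to 0.9 m from the base axis. Payload 8.1 kg.
Tool frame: the origin (TCP) lies between the finger pads; the fingertips stand 8 mm ahead of it and the grasp point (between the pads) lies 11 mm behind it; z points along the fingers, y is the line along which they close (so a half turn about z gives the same grasp; the last joint's range is limited). The gripper opens to 92 mm and grips with 3 to 60 N. Pads are 19 mm wide; open, the fingers measure 130 mm over their backs; the gripper's body (75 mm by 190 mm) begins 47 mm behind the grasp point.
Start: joints at [-1.377, 0.434, 0.025, 1.573, -0.012, 1.134, -0.075], TCP at [0.183, 0.598, 0.235] pointing down, gripper open.
Joint ranges: [-2.62, 2.62], [-0.44, 2.09], [-1.27, 1.32], [0.08, 2.57], [-1.32, 4.46], [0.12, 2], [-2.74, 2.74]. Speed limits (rad/s): [2.22, 2.22, 3.01, 3.01, 3.14, 3.14, 3.14].

### API

Orientations are given as a rotation vector (axis times angle).
In Python, from rig import env, vision gives the robot as it stands. The module is installed in compiled form; this text tells all that it offers.
- The arm moves only by the tool step_arm, never from a script. Its argument "deltas" is a list of rows, each an object with "travel": the shift along the tool's x, y, z in m, a list of three; "yaw": the turn about the tool's z in degrees; "grip": the finger opening in m, from 0 to 0.0918. In form: [{"travel": [tx, ty, tz], "yaw": yaw, "grip": grip}, ...]. A call has 1 to 20 rows; each row is the pose to reach, as a shift and turn from the pose commanded when the call began, along the tool's axes at that moment; what a row does not reach only later rows make up. A row lasts 1/10 s, in which the tool goes at most 50 mm and 8.59 degrees, less where a joint would pass 70% of its speed; a pose out of reach is approached as far as the arm can. A call with a gripper value outside its range is refused whole. The fingers move at their own pace and stop on an object; "newtons" is the grip in N (left out, the last holds). Time passes only in rows, so rows that repeat a pose let the fingers close. It gives the time, the measured TCP pose, the force, the opening and the grip force at its end, in the units of the state.
- env.sense(): the state, without advancing time (a new reading comes with each control period).
- vision.read_camera(name): name is "scene" or "side" or "wrist"; returns a dict with "color" (400x640x3 uint8, red, green, blue), "fx", "fy", "cx", "cy" (pixels), "distortion" ([k1, k2, p1, p2, k3] as OpenCV has them; the pictures are not rectified), "extrinsics" (4x4, takes a point from camera to world coordinates). Camera axes: x right, y down, z forward; pixel columns grow to the right and rows downward; lengths in m; the calibration is good to about 2 mm. A picture is of the moment at which its call begins. There is no depth.
- env.hand_in(): hands the job in; it is judged then, once.
The state is a dict: "clock": time; "qpos": joint angles; "joint_vel": joint speeds; "joint_efforts": joint torques, N m; "tcp_pos": TCP position; "tcp_rot": TCP orientation; "wrist_force": force on the tool from outside, world axes, zero at the start; "torque": the same for the moment, N m; "gripper_width": finger opening in m; "gripper_force": force on a finger pad.
Only numpy, scipy, OpenCV 4.12 (cv2) and the standard library are available. Lean on these libraries where they do the work, as an engineer would, in place of code of your own. Each camera call takes 0.05 s, during which the arm holds its last target. There are 200 camera calls.

## Working session

There is one attempt and no reset: what is moved stays moved. The work goes in short steps, Python scripts to look and compute and a tool call to move; the robot and the scene stay as the last step left them, time stands still between calls to the robot, and variables do not carry over. Pictures are saved under pics/ and viewed, at most 10 in all, crops included, and the job is handed in when it is done.

Besides the shell and the picture viewer there is one more tool, called as name(argument=value, ...) on one line, values as JSON. step_arm: Moves the arm, as the interface text tells. Its arguments: {"type":"object","properties":{"deltas":{"type":"array"},"newtons":{"type":"number"}},"required":["deltas"]}

```bash
mkdir -p pics
python3 - <<'E'
from rig import env, vision
import cv2,pickle
d={}
for n in("scene","side","wrist"):
    r=vision.read_camera(n);d[n]=r
    cv2.imwrite(f"pics/{n}0.png",r["color"][:,:,::-1])
    print(n,r["fx"],r["fy"],r["cx"],r["cy"],r["distortion"],r["extrinsics"].round(3).tolist())
pickle.dump(d,open("d0.pkl","wb"))
s=env.sense();print(s["clock"],s["tcp_pos"],s["tcp_rot"],s["gripper_width"])
E
```

```text
scene 382.4948061839732 382.4948061839732 315.7747067735643 201.4966938065769 [-0.04100704  0.          0.          0.          0.        ] [[-0.588, -0.425, 0.688, -0.221], [-0.808, 0.331, -0.487, 0.835], [-0.021, -0.843, -0.538, 0.626], [0.0, 0.0, 0.0, 1.0]]
side 456.0342976099414 456.0342976099414 329.86536530455214 202.13854372575608 [-0.00485451  0.          0.          0.          0.        ] [[0.992, -0.068, 0.11, 0.376], [-0.128, -0.614, 0.779, -0.647], [0.015, -0.786, -0.618, 0.803], [0.0, 0.0, 0.0, 1.0]]
wrist 346.169141498111 346.169141498111 321.3733921115216 196.87444140406674 [-0.02720323  0.          0.          0.          0.        ] [[0.293, 0.923, 0.251, 0.115], [0.956, -0.282, -0.079, 0.62], [-0.002, 0.263, -0.965, 0.384], [0.0, 0.0, 0.0, 1.0]]
0.15 [0.18273512 0.59730223 0.23414936] [-4.64619670e-01 -3.10701277e+00  1.88636305e-03] 0.09167345062916125
```

View pics/scene0.png

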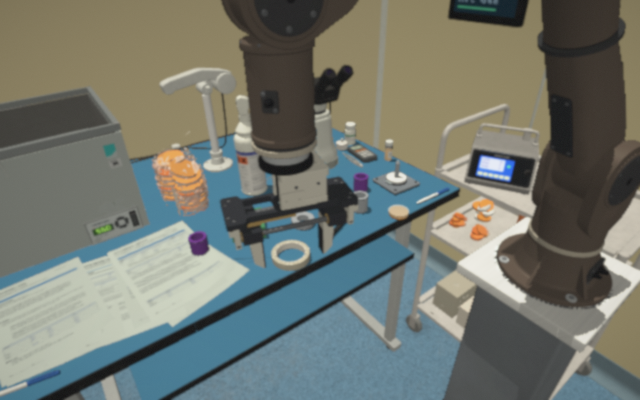

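View pics/side0.png

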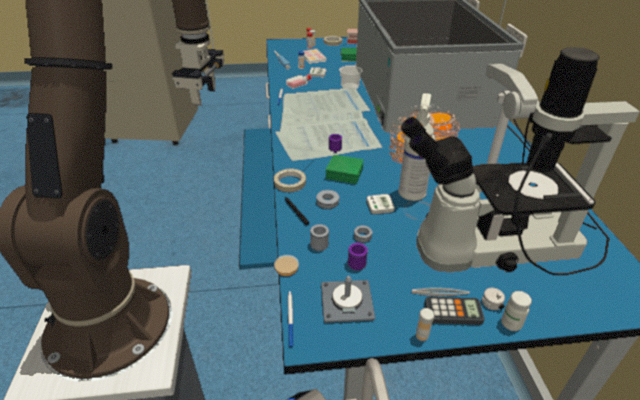

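The side view shows the press near pixel (347,297), the grey tall weight (319,237), the low weight (363,233), the wide one (328,198) and a purple look-alike (358,257). I'll zoom in on it next.

```bash
cat > h.py <<'E'
import numpy as np,cv2
def ray(r,u,v):
    K=np.array([[r["fx"],0,r["cx"]],[0,r["fy"],r["cy"]],[0,0,1]])
    p=cv2.undistortPoints(np.array([[[u,v]]],float),K,np.array(r["distortion"]))[0,0]
    T=r["extrinsics"];return T[:3,3],T[:3,:3]@np.array([p[0],p[1],1])
def onz(r,u,v,z):
    o,d=ray(r,u,v);return o+d*(z-o[2])/d[2]
def proj(r,P):
    T=np.linalg.inv(r["extrinsics"]);K=np.array([[r["fx"],0,r["cx"]],[0,r["fy"],r["cy"]],[0,0,1]])
    return cv2.projectPoints(np.atleast_2d(P).astype(float),cv2.Rodrigues(T[:3,:3])[0],T[:3,3],K,np.array(r["distortion"]))[0][:,0]
E
python3 - <<'E'
import pickle,cv2
from h import *
d=pickle.load(open("d0.pkl","rb"));r=d["side"]
for n,u,v,z in[("tall",319,230,.05),("low",363,231,.02),("wide",328,197,.02),("purple",358,250,.05),("plate",347,297,.026),("rodtip",347,280,.084),("bottle",410,198,0),("scopebase",425,255,0),("tape",290,180,.02),("cork",287,265,.02)]:
    print(n,onz(r,u,v,z).round(3))
c=r["color"][185:330,265:465,::-1]
cv2.imwrite("pics/sidec.png",cv2.resize(c,None,fx=4,fy=4,interpolation=cv2.INTER_CUBIC))
E
```

```text
tall [0.469 0.194 0.05 ]
low [0.585 0.211 0.02 ]
wide [0.513 0.364 0.02 ]
purple [0.553 0.113 0.05 ]
plate [ 0.509 -0.004  0.026]
rodtip [ 0.506 -0.007  0.084]
bottle [0.753 0.359 0.   ]
scopebase [0.728 0.127 0.   ]
tape [0.412 0.458 0.02 ]
cork [0.384 0.113 0.02 ]
```

View pics/sidec.png

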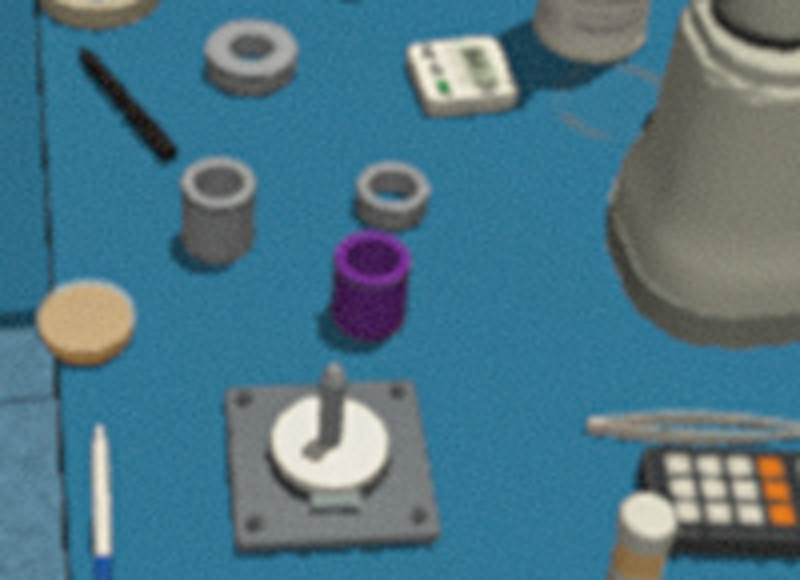

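View pics/wrist0.png

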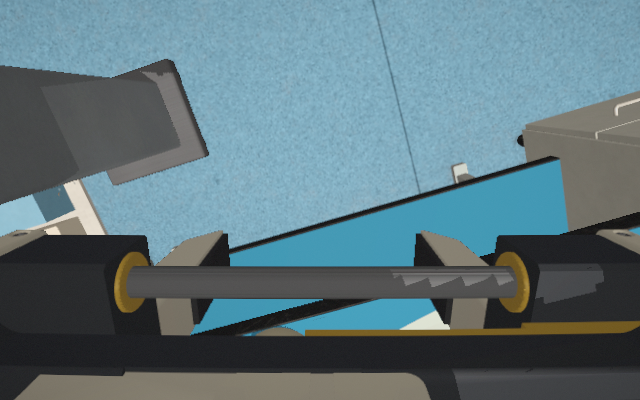

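The crop shows the tall weight's rim centred near (320,231), the plate near (348,296) and the rod tip near (348,277). The purple ring stands between them, with the low ring behind it. The wrist view shows only floor and the table edge. I'll refine with rim and plate masks and work out the moves.

```bash
cat >> h.py <<'E'
def tool(s):
    return cv2.Rodrigues(np.array(s["tcp_rot"]))[0]
E
python3 - <<'E'
import pickle
from h import *
from rig import env
d=pickle.load(open("d0.pkl","rb"));r=d["side"]
hsv=cv2.cvtColor(r["color"],cv2.COLOR_RGB2HSV)
def big(m,box):
    x0,y0,x1,y1=box;q=np.zeros_like(m);q[y0:y1,x0:x1]=m[y0:y1,x0:x1]
    return max(cv2.findContours(q,cv2.RETR_EXTERNAL,cv2.CHAIN_APPROX_NONE)[0],key=cv2.contourArea)
g=(hsv[...,1]<70).astype(np.uint8)*255
for n,b in(("tall",(305,220,335,256)),("low",(350,222,376,246))):
    c=big(g,b);x,y,w,h=cv2.boundingRect(c);print(n,x,y,w,h)
c=big(((hsv[...,2]>190)&(hsv[...,1]<50)).astype(np.uint8)*255,(325,275,370,315))
e=cv2.fitEllipse(cv2.convexHull(c));print("plate",e,onz(r,*e[0],.026).round(4))
T=onz(r,319.6,230.6,.05);print("tall",T.round(4),"rod tip",onz(r,348.1,277.5,.084).round(4))
for n,P,R,z in(("tall top",T,.023,.05),("tall bottom",T,.023,0),("plate",onz(r,*e[0],.026),.032,.026)):
    a=np.linspace(0,6.283,60);p=proj(r,np.c_[P[0]+R*np.cos(a),P[1]+R*np.sin(a),a*0+z]);print(n,p.min(0).round(1),p.max(0).round(1))
s=env.sense();print("delta tool",tool(s).T@(np.r_[T[:2],.18]-s["tcp_pos"]),tool(s).round(3).tolist())
E
```

```text
tall 310 224 19 27
low 354 225 19 18
plate ((347.0989685058594, 294.9941711425781), (22.099895477294922, 28.3858699798584), 96.5798568725586) [0.5099 0.0012 0.026 ]
tall [0.4704 0.1916 0.05  ] rod tip [ 5.095e-01 -5.000e-04  8.400e-02]
tall top [310.3 224.5] [328.9 236.9]
tall bottom [310.5 239.1] [328.6 251.7]
plate [332.5 283.9] [361.7 306.6]
delta tool [-0.39379014 -0.30374873  0.05456908] [[-0.956, 0.293, -0.0], [0.293, 0.956, -0.001], [-0.0, -0.001, -1.0]]
```

step_arm(deltas=[{"travel": [-0.02,-0.015,0],"yaw": 0,"grip": 0.0918},{"travel": [-0.05,-0.04,0],"yaw": 0,"grip": 0.0918},{"travel": [-0.08,-0.065,0],"yaw": 0,"grip": 0.0918},{"travel": [-0.11,-0.09,0],"yaw": 0,"grip": 0.0918},{"travel": [-0.145,-0.115,0],"yaw": 0,"grip": 0.0918},{"travel": [-0.18,-0.14,0],"yaw": 0,"grip": 0.0918},{"travel": [-0.215,-0.165,0.01],"yaw": 0,"grip": 0.0918},{"travel": [-0.25,-0.19,0.02],"yaw": 0,"grip": 0.0918},{"travel": [-0.285,-0.22,0.03],"yaw": 0,"grip": 0.0918},{"travel": [-0.32,-0.245,0.04],"yaw": 0,"grip": 0.0918},{"travel": [-0.35,-0.27,0.05],"yaw": 0,"grip": 0.0918},{"travel": [-0.375,-0.29,0.055],"yaw": 0,"grip": 0.0918},{"travel": [-0.39,-0.3,0.055],"yaw": 0,"grip": 0.0918},{"travel": [-0.394,-0.304,0.055],"yaw": 0,"grip": 0.0918},{"travel": [-0.394,-0.304,0.055],"yaw": 0,"grip": 0.0918},{"travel": [-0.394,-0.304,0.055],"yaw": 0,"grip": 0.0918},{"travel": [-0.394,-0.304,0.055],"yaw": 0,"grip": 0.0918}])

```text
clock: 1.85
tcp_pos: [0.4699, 0.1931, 0.1798]
tcp_rot: [-0.461, -3.107, -0.001]
wrist_force: [0.0, -0.5, 0.3]
gripper_width: 0.0918
gripper_force: 0.0
```

Run:
```python
from rig import env, vision
from h import *
r=vision.read_camera("wrist");cv2.imwrite("pics/w1.png",r["color"][:,:,::-1])
T=np.r_[.4704,.1916,.05]
a=np.linspace(0,6.283,60);p=proj(r,np.c_[T[0]+.023*np.cos(a),T[1]+.023*np.sin(a),a*0+.05]);print(p.min(0),p.max(0))
s=env.sense();print(s["tcp_pos"],tool(s).T@(np.r_[T[:2],.025]-s["tcp_pos"]))
```

```text
[290.71757449 164.6705342 ] [345.88691146 218.11544062]
[0.4699996  0.19296263 0.17981185] [-0.00081375 -0.00125186  0.15481116]
```

View pics/w1.png

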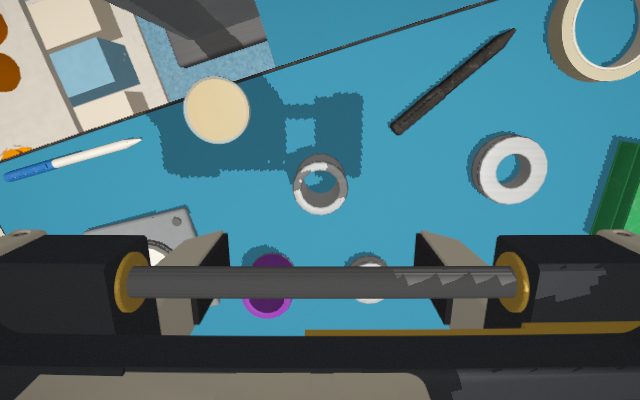

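The wrist view shows the tall weight alone between the fingers, with its rim at about (320,187), within 3 mm of the prediction. The purple and low rings are clear of the fingers. Going down.

step_arm(deltas=[{"travel": [0,-0.001,0.02],"yaw": 0,"grip": 0.0918},{"travel": [0,-0.001,0.045],"yaw": 0,"grip": 0.0918},{"travel": [0,-0.001,0.07],"yaw": 0,"grip": 0.0918},{"travel": [0,-0.001,0.095],"yaw": 0,"grip": 0.0918},{"travel": [0,-0.001,0.115],"yaw": 0,"grip": 0.0918},{"travel": [0,-0.001,0.135],"yaw": 0,"grip": 0.0918},{"travel": [0,-0.001,0.148],"yaw": 0,"grip": 0.0918},{"travel": [0,-0.001,0.155],"yaw": 0,"grip": 0.0918},{"travel": [0,-0.001,0.155],"yaw": 0,"grip": 0.0918},{"travel": [0,-0.001,0.155],"yaw": 0,"grip": 0.0918}], newtons=25)

```text
clock: 2.9
tcp_pos: [0.4707, 0.191, 0.0253]
tcp_rot: [0.464, 3.106, 0.001]
wrist_force: [0.6, 0.6, -0.2]
gripper_width: 0.0921
gripper_force: 0.0
```

step_arm(deltas=[{"travel": [0,0,0],"yaw": 0,"grip": 0.06},{"travel": [0,0,0],"yaw": 0,"grip": 0.052},{"travel": [0,0,0],"yaw": 0,"grip": 0.048},{"travel": [0,0,0],"yaw": 0,"grip": 0.044},{"travel": [0,0,0],"yaw": 0,"grip": 0.04},{"travel": [0,0,0],"yaw": 0,"grip": 0.04},{"travel": [0,0,0],"yaw": 0,"grip": 0.04},{"travel": [0,0,0],"yaw": 0,"grip": 0.04},{"travel": [0,0,0],"yaw": 0,"grip": 0.04},{"travel": [0,0,0],"yaw": 0,"grip": 0.04}], newtons=25)

```text
clock: 3.9
tcp_pos: [0.4704, 0.1909, 0.0248]
tcp_rot: [0.465, 3.107, 0.0]
wrist_force: [0.2, 1.5, 0.8]
gripper_width: 0.0458
gripper_force: 25.0
```

step_arm(deltas=[{"travel": [0,0,-0.005],"yaw": 0,"grip": 0.04},{"travel": [0,0,-0.02],"yaw": 0,"grip": 0.04},{"travel": [0,0,-0.04],"yaw": 0,"grip": 0.04},{"travel": [0,0,-0.065],"yaw": 0,"grip": 0.04},{"travel": [0,0,-0.09],"yaw": 0,"grip": 0.04},{"travel": [0,0,-0.11],"yaw": 0,"grip": 0.04},{"travel": [0,0,-0.12],"yaw": 0,"grip": 0.04},{"travel": [-0.008,-0.015,-0.12],"yaw": 0,"grip": 0.04},{"travel": [-0.02,-0.036,-0.12],"yaw": 0,"grip": 0.04},{"travel": [-0.034,-0.062,-0.12],"yaw": 0,"grip": 0.04},{"travel": [-0.048,-0.088,-0.12],"yaw": 0,"grip": 0.04},{"travel": [-0.062,-0.114,-0.12],"yaw": 0,"grip": 0.04},{"travel": [-0.075,-0.138,-0.12],"yaw": 0,"grip": 0.04},{"travel": [-0.085,-0.157,-0.12],"yaw": 0,"grip": 0.04},{"travel": [-0.092,-0.168,-0.12],"yaw": 0,"grip": 0.04},{"travel": [-0.0935,-0.172,-0.12],"yaw": 0,"grip": 0.04},{"travel": [-0.0935,-0.172,-0.12],"yaw": 0,"grip": 0.04},{"travel": [-0.0935,-0.172,-0.12],"yaw": 0,"grip": 0.04},{"travel": [-0.0935,-0.172,-0.12],"yaw": 0,"grip": 0.04}])

```text
clock: 5.8
tcp_pos: [0.5093, 0.0003, 0.1446]
tcp_rot: [-0.462, -3.107, -0.001]
wrist_force: [0.4, 0.1, -2.1]
gripper_width: 0.0458
gripper_force: 25.0
```

Run:
```python
from rig import env, vision
from h import *
import pickle
d={n:vision.read_camera(n) for n in("side","scene")};pickle.dump(d,open("d2.pkl","wb"))
s=env.sense();print(s["clock"],s["tcp_pos"],s["gripper_width"],s["gripper_force"])
r=d["side"];print(proj(r,[[.5095,0,.084],[.5095,0,.026],[.5095,0,.12],[.5095,0,.17]]))
q=d["scene"];p=proj(q,[[.5095,0,.084],[.5095,0,.026],[.5095,0,.12]]);print(p)
x,y=p[0].astype(int)
A=cv2.resize(r["color"][195:335,280:420],(560,560),interpolation=cv2.INTER_CUBIC)
B=cv2.resize(q["color"][y-25:y+45,max(x-35,0):x+35],None,fx=3.4,fy=8*.425,interpolation=cv2.INTER_CUBIC)
o=np.zeros((560,800,3),np.uint8);o[:,:560]=A;o[:B.shape[0],562:562+B.shape[1]]=B[:,:238]
cv2.imwrite("pics/m2.png",o[:,:,::-1])
```

```text
5.9 [ 5.09365306e-01 -1.37020711e-04  1.44706205e-01] 0.04598201891017573 24.999430342577398
[[348.06629856 277.318544  ]
 [347.01414303 295.43979619]
 [348.75960273 265.37450732]
 [349.77861732 247.81450738]]
[[397.16290986 159.96689294]
 [395.51606177 176.14678431]
 [398.22161401 149.50479887]]
```

View pics/m2.png

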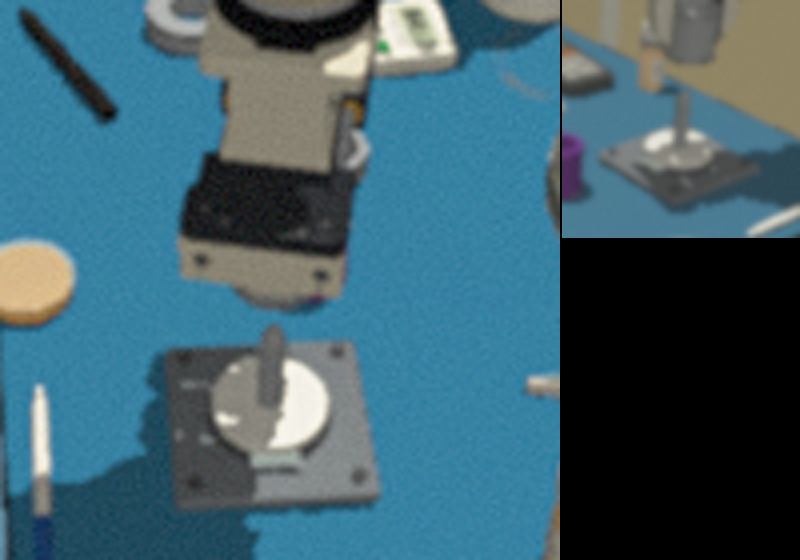

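The side view shows the weight's lower edge near (349,269), above the rod tip at (348,277). In the scene view the weight looks a few pixels right of the rod, so I'll measure that more closely.

Run:
```python
from h import *
import pickle
d=pickle.load(open("d2.pkl","rb"));q=d["scene"]
B=cv2.resize(q["color"][125:185,360:440],None,fx=9,fy=9,interpolation=cv2.INTER_CUBIC)
cv2.imwrite("pics/m3.png",B[:,:,::-1])
a=np.linspace(0,6.283,60)
for z in(.12,.15,.17):
    p=proj(q,np.c_[.5094+.023*np.cos(a),.023*np.sin(a),a*0+z]);print(z,p.min(0),p.max(0))
p=proj(q,np.c_[.5095+.032*np.cos(a),.032*np.sin(a),a*0+.026]);print("plate",p.min(0),p.max(0))
for y in(140,143,146,148):print(y,q["color"][y,380:416].sum(1)//3)
for y in(158,161,164,167):print(y,q["color"][y,385:412].sum(1)//3)
```

```text
0.12 [390.7295472  146.42097668] [405.79444156 152.7144589 ]
0.15 [391.53030804 137.55178508] [406.8052257  143.62962016]
0.17 [392.07423669 131.50869563] [407.49199909 137.43453256]
plate [385.50291087 171.46389956] [405.59314854 181.0394177 ]
140 [126 125 126 126 127 138 143 128 110 114 126 131 130 122 108  96  94  96
  97  99 103 104 102 102  99  97  96  90  93 113 126 129 127 126 126 126]
143 [126 125 125 125 126 129 133 130 122 117 124 128 128 120 103  95  97 100
 102 104 105 105 105 105 104 102  96  88  93 112 124 126 125 125 126 125]
146 [127 125 126 124 119 109 105 107 110 110 106 107 112 111  98  94  98 100
 102 104 107 106 106 105 102  99  97 100 115 123 124 125 126 126 125 125]
148 [124 126 126 126 122 115 113 116 115 111 106  97  92  92  93  96  99 102
 103 105 106 106 106 104 103 101 106 117 124 126 126 125 125 126 125 126]
158 [120 122 125 130 129 123 114 107 103 100 102 107 113 119 121 123 125 125
 125 126 125 126 126 126 126 126 126]
161 [114 115 118 117 108  96  87  84  83  83  83  92 102 109 110 113 114 117
 118 121 122 123 125 124 125 125 126]
164 [115 115 115 114 115 114 115 114 114 110 102  98 103 106 108 112 114 114
 114 114 113 115 112 110 110 111 116]
167 [115 115 114 114 114 115 114 115 114 110 102  98 101 104 107 111 114 114
 115 115 115 114 114 114 114 115 114]
```

View pics/m3.png

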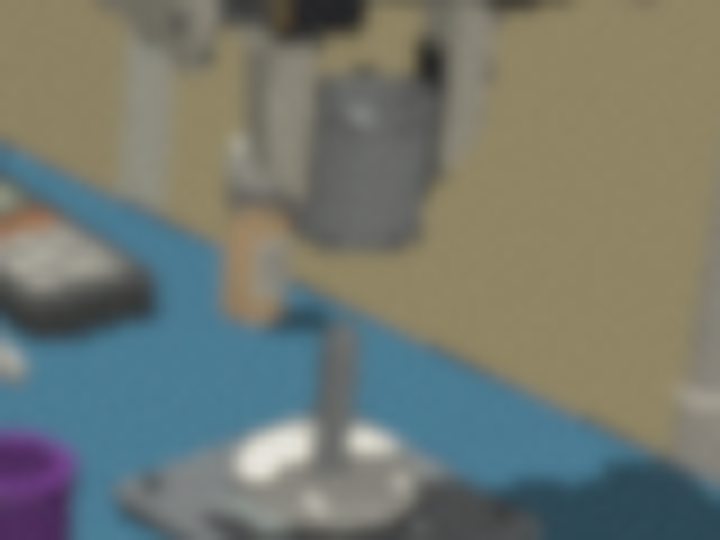

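The scene view has the weight's lower rim centred near (399,148) and the rod at (396.5,164). That is about 3 mm of offset at most against 9 mm of play, so I'll nudge it slightly and lower.

step_arm(deltas=[{"travel": [-0.0015,0,0.005],"yaw": 0,"grip": 0.04},{"travel": [-0.0015,0,0.015],"yaw": 0,"grip": 0.04},{"travel": [-0.0015,0,0.025],"yaw": 0,"grip": 0.04},{"travel": [-0.0015,0,0.033],"yaw": 0,"grip": 0.04},{"travel": [-0.0015,0,0.04],"yaw": 0,"grip": 0.04},{"travel": [-0.0015,0,0.045],"yaw": 0,"grip": 0.04},{"travel": [-0.0015,0,0.05],"yaw": 0,"grip": 0.04},{"travel": [-0.0015,0,0.05],"yaw": 0,"grip": 0.04}])

```text
clock: 6.7
tcp_pos: [0.5106, -0.0015, 0.0941]
tcp_rot: [-0.465, -3.106, 0.0]
wrist_force: [-0.7, 0.5, -3.7]
gripper_width: 0.0459
gripper_force: 25.0
```

step_arm(deltas=[{"travel": [0,0,0.008],"yaw": 0,"grip": 0.04},{"travel": [0,0,0.016],"yaw": 0,"grip": 0.04},{"travel": [0,0,0.024],"yaw": 0,"grip": 0.04},{"travel": [0,0,0.031],"yaw": 0,"grip": 0.04},{"travel": [0,0,0.037],"yaw": 0,"grip": 0.04},{"travel": [0,0,0.04],"yaw": 0,"grip": 0.04},{"travel": [0,0,0.041],"yaw": 0,"grip": 0.04},{"travel": [0,0,0.041],"yaw": 0,"grip": 0.04},{"travel": [0,0,0.041],"yaw": 0,"grip": 0.04}])

```text
clock: 7.6
tcp_pos: [0.5111, -0.0015, 0.054]
tcp_rot: [0.465, 3.107, 0.0]
wrist_force: [0.9, -0.7, -2.7]
gripper_width: 0.0458
gripper_force: 25.0
```

step_arm(deltas=[{"travel": [0,0,0.0005],"yaw": 0,"grip": 0.04},{"travel": [0,0,0.001],"yaw": 0,"grip": 0.04},{"travel": [0,0,0.0015],"yaw": 0,"grip": 0.04},{"travel": [0,0,0.002],"yaw": 0,"grip": 0.04},{"travel": [0,0,0.002],"yaw": 0,"grip": 0.04},{"travel": [0,0,0.002],"yaw": 0,"grip": 0.04}])

```text
clock: 8.2
tcp_pos: [0.5108, -0.0015, 0.0517]
tcp_rot: [-0.465, -3.107, -0.0]
wrist_force: [-0.6, -0.3, -2.8]
gripper_width: 0.0457
gripper_force: 25.0
```

step_arm(deltas=[{"travel": [0,0,0.0005],"yaw": 0,"grip": 0.04},{"travel": [0,0,0.001],"yaw": 0,"grip": 0.04},{"travel": [0,0,0.0015],"yaw": 0,"grip": 0.04},{"travel": [0,0,0.0015],"yaw": 0,"grip": 0.04},{"travel": [0,0,0.0015],"yaw": 0,"grip": 0.04}])

```text
clock: 8.7
tcp_pos: [0.5109, -0.0015, 0.0507]
tcp_rot: [0.465, 3.107, 0.0]
wrist_force: [-2.4, 0.3, 5.2]
gripper_width: 0.0458
gripper_force: 25.0
```

The weight is on the plate: the wrist force went from -2.8 to +5.2 N. Releasing and rising.

step_arm(deltas=[{"travel": [0,0,0],"yaw": 0,"grip": 0.048},{"travel": [0,0,0],"yaw": 0,"grip": 0.054},{"travel": [0,0,0],"yaw": 0,"grip": 0.062},{"travel": [0,0,0],"yaw": 0,"grip": 0.072},{"travel": [0,0,0],"yaw": 0,"grip": 0.072},{"travel": [0,0,0],"yaw": 0,"grip": 0.072},{"travel": [0,0,-0.01],"yaw": 0,"grip": 0.072},{"travel": [0,0,-0.03],"yaw": 0,"grip": 0.072},{"travel": [0,0,-0.055],"yaw": 0,"grip": 0.072},{"travel": [0,0,-0.085],"yaw": 0,"grip": 0.072},{"travel": [0,0,-0.115],"yaw": 0,"grip": 0.072},{"travel": [0,0,-0.14],"yaw": 0,"grip": 0.072},{"travel": [0,0,-0.15],"yaw": 0,"grip": 0.072},{"travel": [0,0,-0.15],"yaw": 0,"grip": 0.072},{"travel": [0,0,-0.15],"yaw": 0,"grip": 0.072}])

```text
clock: 10.2
tcp_pos: [0.5104, -0.0014, 0.1995]
tcp_rot: [-0.464, -3.106, 0.0]
wrist_force: [-0.3, -0.4, 0.1]
gripper_width: 0.0723
gripper_force: 0.0
```

Run:
```python
from rig import env, vision
from h import *
r=vision.read_camera("side");q=vision.read_camera("scene")
s=env.sense();print(s["clock"],s["tcp_pos"],s["gripper_width"],s["wrist_force"])
A=cv2.resize(r["color"][195:335,290:390],(400,560),interpolation=cv2.INTER_CUBIC)
B=cv2.resize(q["color"][130:210,370:427],(399,560),interpolation=cv2.INTER_CUBIC)
cv2.imwrite("pics/m4.png",np.hstack([A,B])[:,:,::-1])
a=np.linspace(0,6.283,60)
for z in(.026,.076):
    p=proj(r,np.c_[.5095+.023*np.cos(a),.023*np.sin(a),a*0+z]);print(z,p.min(0),p.max(0),(p.min(0)-[290,195])*4,(p.max(0)-[290,195])*4)
```

```text
10.3 [ 0.51004548 -0.00154668  0.19894729] 0.07205493444766832 [0.49844311 0.00872141 0.27738481]
0.026 [336.51584414 287.41457605] [357.51376661 303.76414677] [186.06337655 369.65830419] [270.05506643 435.05658709]
0.076 [337.08229957 271.90460088] [358.75363305 288.1987614 ] [188.3291983  307.61840354] [275.01453221 372.7950456 ]
```

View pics/m4.png

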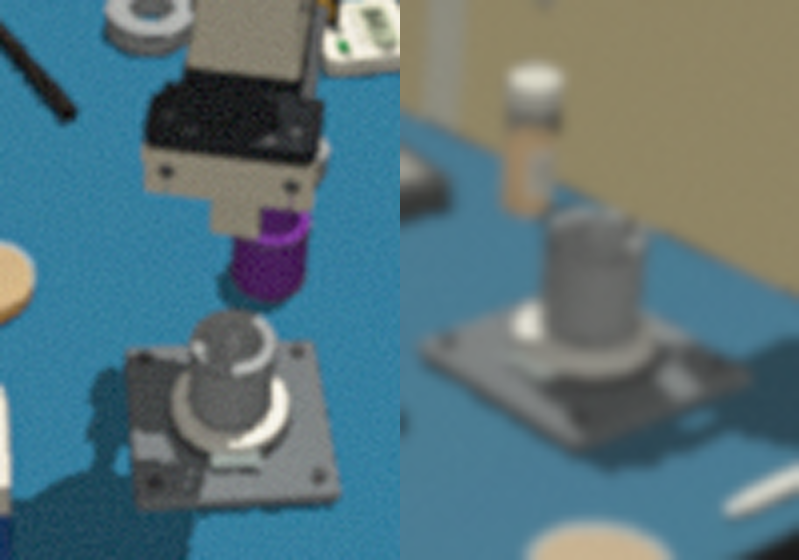

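Both views show the tall weight upright round the rod and flat on the plate; in the side picture its rim is at about (348,280), as predicted. The gripper is clear, so I'm handing in.

```bash
python3 -c "
from rig import env
print(env.hand_in())"
```

```text
the job is handed in; nothing more can be done
None
```

The tall weight is set down flat on the pressure plate round the guide rod, the gripper is clear, and I never moved or gripped the two lower weights; the job is handed in at about 10 s of robot time, but the hand-in gave no verdict.

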